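Wind the spring post with the ball dish and hold it

TASK

Keep the spring post wound for a reading: take the small ball dish by its two black pads, slide its sleeve down over the upright shaft until it sits fully home on the shoulder with its yellow pointer over the white line, before the orange peg, then turn it clockwise (seen from above) a quarter turn so that the pointer pushes the sprung peg round and comes to stand over the yellow line. Keep the dish level and the loose steel ball in its middle all the way, not rolling out against the rim, and leave the other things on the bench alone. Finish while still holding the dish there: the spring would turn it back if you let go.

Things in the scene. Friction and masses are not known exactly. Their poses are not given: they have to be found in the camera images.
- dish_grip (a point): centre of the loose ball dish (aluminium mushroom, about 0.14 kg, varies), 40 mm above its foot, 10 mm below its rim. Axes: z up, x towards its yellow pointer, y through its two flat black grip pads (26 mm wide, 30 to 50 mm above the foot, 56 mm over both; grasp here from above, closing along y). The dish is 52 mm across, 20 mm tall, blue inside, floor a cone of 10 degrees
- dish_bottom (a point): centre of the foot of the sleeve on which the dish stands: 36 mm outside, bore 20 mm, 30 mm tall, open at the bottom, the dish on top of it. 40 mm below dish_grip; same axes
- lug_tip (a point): near the end of the yellow pointer, a bar 10 mm wide that sticks out of the sleeve below the dish along the dish's x to 48 mm from the axis, 8 to 20 mm above the foot; this point is 46 mm from the axis, 14 mm above the foot
- dish_dip (a point): centre the ball has when it lies in the middle of the dish: on the axis, 42 mm above the foot
- ball_center (a point): centre of the loose steel ball, 16 mm in diameter, lying in the middle of the dish; it can roll 14 mm off centre before it touches the rim
- stand: spring post, fixed: dark grey round base 108 mm across, 10 mm thick, with an upright steel shaft 16 mm thick in its centre, tip tapering to 6 mm over the last 8 mm. Origin at the centre of the underside, z up; a white line on the base runs out along -x, a yellow line along +y (a quarter turn clockwise from the white one, seen from above)
- shoulder (a point): centre of the black flat shoulder, 34 mm across, on which the sleeve's foot sits when home: on the shaft's axis, 24 mm above the bench; the shaft goes on 25 mm above it
- start_mark (a point): outer part of the white line on the base, 46 mm from the axis
- finish_mark (a point): outer part of the yellow line on the base, 46 mm from the axis
- peg_top (a point): top of the orange upright peg on the black sprung arm, 8 mm in diameter, 40 mm from the shaft's axis, top 24 mm above the shoulder; at rest it stands 20 degrees clockwise of the white line. The pointer touches it when 13 degrees short of it
- follower (a joint): angle of the sprung arm that carries the peg and turns about the shaft: 0 at rest, growing clockwise seen from above (about 1.45 when the pointer stands over the yellow line, stop at 1.9). A spring drives it back with 0.03 N m at rest to 0.1 N m when wound
- weight_a (a point): top of a small silver test weight, 31 mm across, 40 mm tall, behind the work; leave alone
- weight_b (a point): top of a smaller silver test weight, 25 mm across, 31 mm tall, behind the work; leave alone
- beaker_mid (a point): middle of an empty glass beaker, 45 mm across, 58 mm tall, at the far left; leave alone
- vial_mid (a point): middle of a brown vial with a black cap, 27 mm across, 58 mm tall, behind the work; leave alone
Mind the look-alikes: they are no part of the job. Leave any pink look-alike of the part that bears dish_grip alone.

How it is judged:
By the outcome, as a careful person would: the job done as asked, in the order asked, and still so for the second after the job is handed in, while the arm keeps its last pose, push and grip.
It also fails if it takes over 45 s, if anything falls off the work surface, if the arm or the gripper's body presses on something with over 40 N, if the wrist force passes 120 N, or if a joint passes its speed limit or range.

ROBOT

A 6-joint arm with a two-finger parallel gripper is mounted at the origin on a cart in front of the work surface, level with it; the furniture and walls round the work are solid. World frame = base frame: x ahead of the robot, y to its left, z up, the work surface at z = 0. Lengths are in m, angles in rad, forces in N, time in s.
With the tool pointing down it reaches from about 0.35 to 0.875 m from the base axis. Payload 4.2 kg.
Tool frame: the origin (TCP) lies at the very end of the fingers, on their centre line; the grasp point (between the pads) lies 19 mm behind it; z points along the fingers, y is the direction in which the jaws open and shut (so a half turn about z gives the same grasp; the last joint's range is limited). The gripper opens to 85 mm and grips with 20 to 120 N. Pads are 22 mm wide; open, the fingers measure 114 mm over their backs; the gripper's body (76 mm by 85 mm) begins 54 mm behind the grasp point. The pads swing forward as they close: fully open they stand 13 mm farther back than shut.
Start: joints at [0.259, 0.385, 0.008, 0, -1.194, -0.259], TCP at [0.625, 0, 0.231] pointing down, gripper open.
Joint ranges: [-3.14, 3.14], [-1.21, 2.06], [-1.07, 1.41], [-3.16, 2.05], [-2.99, -0.16], [-3.1, 3.1]. Speed limits (rad/s): [2.79, 2.79, 3.14, 3.14, 3.14, 3.14].

INTERFACE

Orientations are given as a unit quaternion [w, x, y, z].
In Python, from bench import manip gives the robot as it stands.
- The arm moves only by the shell command python3 -m handwheel 'ROWS' [FORCE]. ROWS is JSON, a list that holds one entry, the list of rows, each a list of 7 numbers: the opening, from 0 (shut) to 1 (fully open), then the shift along the world's x, y, z in m, then the turn, a rotation vector about the world's x, y, z in degrees. A call has 1 to 20 rows; each row is the pose to reach, as a shift and turn from the pose measured when the call began; what a row does not reach only later rows make up. A row lasts 1/8 s, in which the tool goes at most 62.5 mm and 10.7 degrees, less where a joint would pass 70% of its speed; a pose out of reach is approached as far as the arm can. A call with a gripper value outside its range is refused whole. The fingers move at their own pace and stop on an object; FORCE is the grip in N (left out, the last holds). Time passes only in rows, so rows that repeat a pose let the fingers close. It gives the time, the measured TCP pose, the force and the opening at its end, in the units of the state.
- manip.state(): the state, without advancing time (a new reading comes with each control period).
- manip.read_camera(name): name is "scene" or "side" or "wrist"; returns a dict with "image" (420x560x3 uint8, red, green, blue), "range_z" (420x560 float32, m along the optical axis (not along the pixel's ray), 0 where there is no reading), "intrinsics" (3x3 intrinsics, pixels), "k1" (the pictures are not rectified: a ray, as slopes to the right and down, at radius r is drawn at 1 + k1 r^2 times it, then the intrinsics apply), "pose" (4x4, takes a point from camera to world coordinates). Camera axes: x right, y up, looking along -z (the intrinsics and any distortion apply to the point x, -y, -z); pixel columns grow to the right and rows downward; lengths in m; the calibration is good to about 2 mm. A picture is of the moment at which its call begins.
- manip.sign_off(): hands the job in, once; it reports no verdict.
The state is a dict: "clock": time; "joint_positions": joint angles; "qd": joint speeds; "effort": joint torques, N m; "position": TCP position; "tcp_rot": TCP orientation; "ft_force": force on the tool from outside, world axes, zero at the start; "wrist_torque": the same for the moment, N m; "opening": opening from 0.0 (shut) to 1.0 (fully open).
Only numpy, scipy, OpenCV 4.12 (cv2) and the standard library are available. Lean on these libraries where they do the work, as an engineer would, in place of code of your own. Each camera call takes 0.05 s, during which the arm holds its last target. There are 200 camera calls.

## Working session

There is one attempt and no reset: what is moved stays moved. The work goes in short steps, Python scripts to look and compute and a shell command to move; the robot and the scene stay as the last step left them, time stands still between calls to the robot, and variables do not carry over. Pictures are saved under pics/ and viewed, about 8 in all and at most 12, crops included, and the job is handed in when it is done.

```bash
mkdir -p pics
cat > h.py <<'E'
import numpy as np, cv2
from bench import manip
def cam(n): return manip.read_camera(n)
def save(c,name,box=None,s=1):
    im=c["image"][:,:,::-1]
    if box: im=im[box[1]:box[3],box[0]:box[2]]
    cv2.imwrite("pics/"+name,cv2.resize(im,None,fx=s,fy=s,interpolation=cv2.INTER_CUBIC))
def ray(c,u,v):
    K=np.array(c["intrinsics"]);x,y=(u-K[0,2])/K[0,0],(v-K[1,2])/K[1,1]
    a,b=x,y
    for _ in range(20):
        f=1+c["k1"]*(a*a+b*b);a,b=x/f,y/f
    return np.array([a,-b,-1.])
def pt(c,u,v):  # by depth
    P=np.array(c["pose"]);d=c["range_z"][int(round(v)),int(round(u))]
    return P[:3,:3]@(ray(c,u,v)*d)+P[:3,3]
def atz(c,u,v,z):
    P=np.array(c["pose"]);r=P[:3,:3]@ray(c,u,v);return P[:3,3]+r*(z-P[2,3])/r[2]
def proj(c,p):
    P=np.array(c["pose"]);K=np.array(c["intrinsics"]);q=P[:3,:3].T@(np.asarray(p)-P[:3,3])
    a,b=q[0]/-q[2],-q[1]/-q[2];f=1+c["k1"]*(a*a+b*b)
    return np.array([K[0,0]*a*f+K[0,2],K[1,1]*b*f+K[1,2]])
def cloud(c):
    P=np.array(c["pose"]);K=np.array(c["intrinsics"]);h,w=c["range_z"].shape
    u,v=np.meshgrid(np.arange(w),np.arange(h));x,y=(u-K[0,2])/K[0,0],(v-K[1,2])/K[1,1];a,b=x,y
    for _ in range(20):
        f=1+c["k1"]*(a*a+b*b);a,b=x/f,y/f
    d=c["range_z"];q=np.stack([a*d,-b*d,-d],-1)@P[:3,:3].T+P[:3,3];q[d==0]=np.nan
    return q
E
python3 - <<'E'
from h import *
a=cam("scene");save(a,"s1.png");b=cam("wrist");c=cam("side")
cv2.imwrite("pics/w1.png",cv2.resize(np.hstack([b["image"],c["image"]])[:,:,::-1],(800,300)))
s=manip.state();print(s)
for x in(a,b,c):print(np.round(x["pose"],3).tolist(),x["k1"],x["intrinsics"][0][0])
E
```

```text
{'clock': 0.15, 'joint_positions': array([ 2.58614119e-01,  3.85409271e-01,  6.94681500e-03, -3.22805303e-04,
       -1.19401724e+00, -2.58540912e-01]), 'qd': array([-0.00099461, -0.00064577,  0.00296472,  0.00314392, -0.00060999,
       -0.000105  ]), 'effort': array([-6.03353892e-04, -3.92678475e+01,  1.88581592e+01,  4.18858320e+00,
       -3.39302780e-03,  5.70479813e-06]), 'position': array([6.24563701e-01, 1.64615883e-05, 2.30462267e-01]), 'tcp_rot': array([-6.52128059e-04, -7.07090325e-01,  7.07122721e-01,  5.52877545e-04]), 'ft_force': array([-0.29827302,  0.03982452, -0.25548047]), 'wrist_torque': array([0.02114817, 0.00225989, 0.01800614]), 'opening': 0.9996632981175333}
[[-0.829, 0.243, -0.504, -0.022], [-0.56, -0.361, 0.746, 0.976], [-0.001, 0.9, 0.435, 0.573], [0.0, 0.0, 0.0, 1.0]] -0.09131766438023065 416.7930431105034
[[-1.0, -0.002, 0.003, 0.625], [0.001, -0.957, -0.291, -0.074], [0.003, -0.291, 0.957, 0.373], [0.0, 0.0, 0.0, 1.0]] 0.016218111807767548 358.70121621328184
[[-0.999, -0.001, -0.045, 0.515], [-0.039, -0.477, 0.878, 1.05], [-0.023, 0.879, 0.477, 0.577], [0.0, 0.0, 0.0, 1.0]] -0.014941677762906511 459.5999902838856
```

View pics/s1.png

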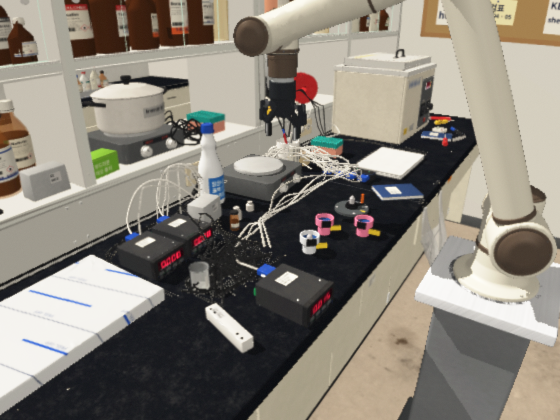

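View pics/w1.png

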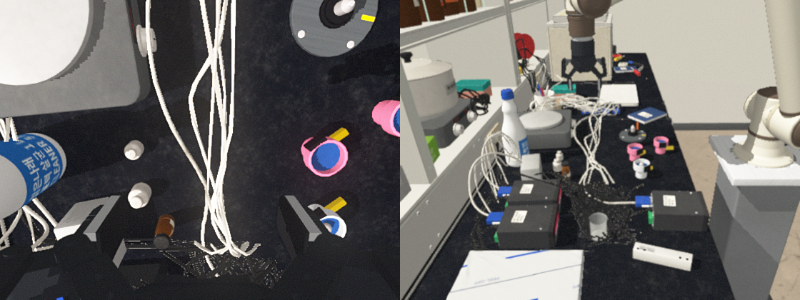

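Candidates for the dish: silver/white one at scene (309,241), and two pink look-alikes at (324,224) and (363,225). The silver one is the aluminium dish. The spring post is at scene (352,208). Next I measure and check in a close crop.

Run:
```python
from h import *
a=cam("scene");c=cam("side");w=cam("wrist")
A=a["image"][185:265,285:385];C=c["image"][165:265,295:395];
A=cv2.resize(A,(400,320),interpolation=2);C=cv2.resize(C,(320,320),interpolation=2)
W=cv2.resize(w["image"][0:420,380:560],None,fx=.6,fy=.76)
W=cv2.resize(w["image"][270:360,400:500],(330,320))
cv2.imwrite("pics/c1.png",np.hstack([A,C])[:,:,::-1])
for n,x in(("scene",a),("side",c),("wrist",w)):
    q=cloud(x);z=q[...,2];hsv=cv2.cvtColor(x["image"],cv2.COLOR_RGB2HSV)
    reg=(q[...,0]>.3)&(q[...,0]<.65)&(q[...,1]>-.3)&(q[...,1]<.2)&(z>-.01)&(z<.09)
    H,S,V=cv2.split(hsv)
    for nm,m in(("blue",(H>100)&(H<125)&(S>150)&(V>80)),("yel",(H>20)&(H<33)&(S>130)&(V>100)),("pink",(H>145)&(H<178)&(S>60)),("orange",(H>4)&(H<17)&(S>150)&(V>120))):
        k,l,st,ce=cv2.connectedComponentsWithStats((m&reg).astype(np.uint8))
        for i in range(1,k):
            if st[i,4]>=8: print(n,nm,st[i].tolist(),np.round(np.nanmedian(q[l==i],0),3),"z max",round(float(np.nanmax(z[l==i])),3))
```

```text
scene blue [361, 220, 6, 2, 8] [ 0.368 -0.031  0.036] z max 0.038
scene yel [331, 225, 10, 6, 53] [0.432 0.018 0.017] z max 0.022
scene yel [369, 229, 11, 7, 58] [ 0.328 -0.019  0.016] z max 0.021
scene yel [316, 242, 12, 7, 60] [0.416 0.128 0.016] z max 0.033
scene pink [314, 212, 21, 25, 303] [0.461 0.042 0.033] z max 0.053
scene pink [353, 214, 22, 24, 331] [ 0.362 -0.009  0.034] z max 0.053
scene orange [361, 194, 3, 9, 25] [ 0.437 -0.179  0.029] z max 0.048
side yel [372, 204, 12, 6, 63] [ 0.325 -0.019  0.015] z max 0.024
side yel [336, 210, 8, 8, 33] [0.423 0.014 0.014] z max 0.039
side yel [350, 232, 4, 6, 19] [0.405 0.121 0.016] z max 0.042
side pink [353, 190, 24, 27, 415] [ 0.365 -0.009  0.029] z max 0.053
side pink [317, 199, 24, 28, 409] [0.462 0.044 0.037] z max 0.052
side orange [331, 171, 3, 11, 30] [ 0.435 -0.18   0.024] z max 0.048
wrist blue [552, 152, 8, 33, 189] [ 0.368 -0.012  0.036] z max 0.038
wrist blue [437, 201, 39, 37, 1033] [0.453 0.036 0.037] z max 0.04
wrist blue [450, 306, 25, 22, 241] [0.428 0.141 0.037] z max 0.039
wrist yel [506, 20, 20, 11, 137] [ 0.414 -0.14   0.011] z max 0.013
wrist yel [461, 178, 28, 19, 296] [0.43  0.009 0.02 ] z max 0.022
wrist yel [454, 275, 32, 22, 357] [0.417 0.121 0.019] z max 0.022
wrist pink [520, 139, 40, 54, 1294] [ 0.38  -0.021  0.036] z max 0.052
wrist pink [487, 179, 8, 7, 19] [0.406 0.006 0.   ] z max 0.002
wrist pink [421, 183, 80, 65, 1726] [0.455 0.033 0.044] z max 0.052
wrist pink [457, 184, 8, 5, 17] [0.437 0.012 0.   ] z max 0.001
wrist pink [500, 204, 5, 5, 8] [0.388 0.034 0.001] z max 0.002
wrist pink [425, 238, 4, 4, 8] [ 0.466  0.074 -0.   ] z max 0.001
wrist pink [472, 250, 6, 4, 9] [0.411 0.086 0.001] z max 0.001
```

View pics/c1.png

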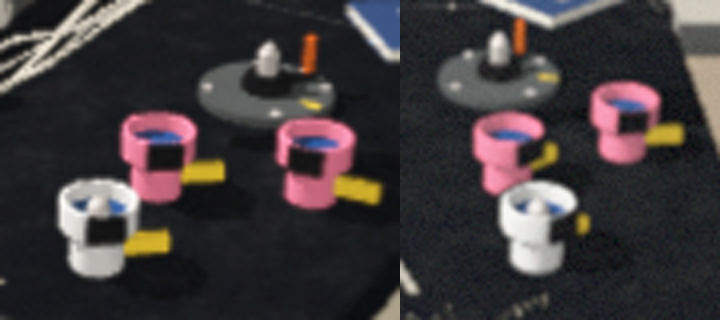

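The silver dish at scene (309,241), with the ball in it, is the right one; the two pink dishes are decoys without a ball. I'll look at the post from near, then the dish.

```bash
python3 -m handwheel '[[[1,-0.03,-0.04,0,0,0,0],[1,-0.065,-0.08,0,0,0,0],[1,-0.1,-0.12,0,0,0,0],[1,-0.135,-0.165,0,0,0,0],[1,-0.165,-0.2,0,0,0,0],[1,-0.165,-0.2,0,0,0,0],[1,-0.165,-0.2,0,0,0,0]]]'
python3 - <<'E'
from h import *
import pickle
w=cam("wrist");pickle.dump(w,open("wst.pkl","wb"));save(w,"w2.png")
E
python3 -m handwheel '[[[1,0,0.05,0,0,0,0],[1,0,0.1,0,0,0,0],[1,0,0.155,0,0,0,0],[1,-0.01,0.21,0,0,0,0],[1,-0.01,0.26,0,0,0,0],[1,-0.01,0.29,0,0,0,0],[1,-0.01,0.29,0,0,0,0],[1,-0.01,0.29,0,0,0,0]]]'
python3 - <<'E'
from h import *
import pickle
w=cam("wrist");pickle.dump(w,open("wd.pkl","wb"));save(w,"w3.png")
E
```

```text
clock: 1.18
position: [0.4601, -0.2, 0.2312]
tcp_rot: [-0.0, -0.707, 0.707, -0.0]
ft_force: [1.0, 0.5, -0.0]
opening: 1.0
clock: 2.22
position: [0.4504, 0.0908, 0.2308]
tcp_rot: [0.0, 0.708, -0.707, -0.0]
ft_force: [-0.3, -0.7, -0.5]
opening: 1.0
```

View pics/w2.png

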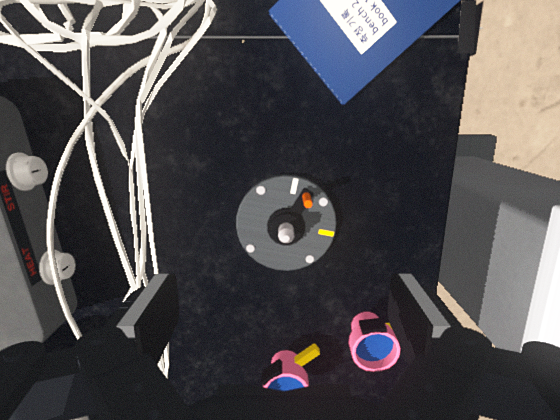

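View pics/w3.png

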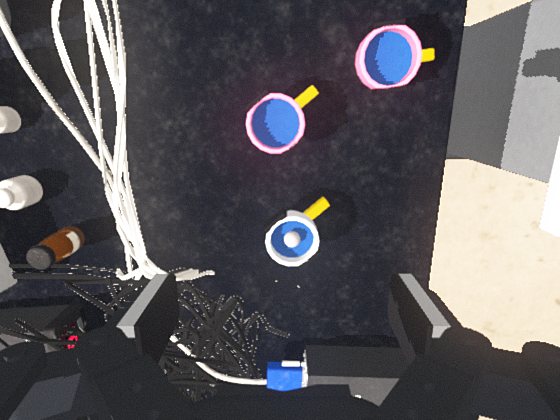

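w2: post at (287,224), white line (294,186), peg (307,200), yellow line (326,233). w3: dish rim (292,240) with the ball centred in it, pointer tip near (325,202).

```bash
cat > m.py <<'E'
from h import *
import pickle
from scipy.optimize import least_squares
def circ(xy,r):
    f=least_squares(lambda p:np.hypot(*(xy-p).T)-r,xy.mean(0),loss='soft_l1',f_scale=.001);return f.x,np.sqrt(np.mean(f.fun**2))
def hsv(x): return cv2.split(cv2.cvtColor(x["image"],cv2.COLOR_RGB2HSV))
def blob(m,box,z,x):
    mm=np.zeros(m.shape,np.uint8);mm[box[1]:box[3],box[0]:box[2]]=m[box[1]:box[3],box[0]:box[2]]
    v,u=np.nonzero(mm);return np.array([atz(x,a,b,z)[:2] for a,b in zip(u,v)]) ,u,v
E
python3 - <<'E'
from m import *
x=pickle.load(open("wd.pkl","rb"));H,S,V=hsv(x);q=cloud(x)
B=(250,180,350,275)
sub=np.zeros(H.shape,bool);sub[B[1]:B[3],B[0]:B[2]]=1
m=sub&(q[...,2]>.044)&(q[...,2]<.056)
print("rim cloud",m.sum(),np.nanmedian(q[m],0).round(4));P=q[m][:,:2];(c,r)=cv2.minEnclosingCircle(P.astype(np.float32));print("enc",c,r)
print("rim px",np.argwhere(m).min(0),np.argwhere(m).max(0))
# silhouette of rim (white, low sat) hull
w=((S<60)&(V>120)&sub).astype(np.uint8)
cs,_=cv2.findContours(w,0,1);cc=max(cs,key=cv2.contourArea);h=cv2.convexHull(cc)[:,0]
hp=np.array([atz(x,u,v,.05)[:2] for u,v in h]);print("hull circ",circ(hp,.026))
bl,_,_=blob((H>100)&(H<125)&(S>130)&(V>60),B,.038,x);(c2,r2)=cv2.minEnclosingCircle(bl.astype(np.float32));print("blue",c2,r2)
y,u,v=blob((H>18)&(H<34)&(S>110)&(V>60),B,.02,x)
zz=q[v,u,2];print("yel z",np.nanpercentile(zz,[10,50,90]))
vx,vy,x0,y0=cv2.fitLine(y.astype(np.float32),2,0,.01,.01).ravel();s=-1 if vx>0 else 1
print("yel dir",np.degrees(np.arctan2(s*vy,s*vx)),"mean",y.mean(0),"corners",cv2.minAreaRect((y*1000).astype(np.float32)))
b,u,v=blob((S<60)&(V>100),(283,232,302,249),.046,x);print("ball",b.mean(0),len(b))
x=pickle.load(open("wst.pkl","rb"));H,S,V=hsv(x);q=cloud(x)
B=(230,170,342,276);sub=np.zeros(H.shape,bool);sub[B[1]:B[3],B[0]:B[2]]=1
m=sub&(q[...,2]>.006)&(q[...,2]<.014)
cs,_=cv2.findContours(m.astype(np.uint8),0,1);h=cv2.convexHull(np.vstack(cs))[:,0]
hp=np.array([atz(x,u,v,.01)[:2] for u,v in h]);o,e=circ(hp,.054);print("base",o,e)
m=sub&(q[...,2]>.043)&(q[...,2]<.055)&(S<90);v,u=np.nonzero(m);print("shaft tip cloud",m.sum(),np.nanmedian(q[m],0))
for nm,mm,bb,z in(("white",(S<40)&(V>180),(286,175,302,196),.0105),("yel",(H>20)&(H<34)&(S>130),(312,225,342,242),.0105),("orange",(H>3)&(H<17)&(S>150),(295,185,318,215),.048)):
    p,u,v=blob(mm,bb,z,x);c=p.mean(0);d=c-o;print(nm,len(p),c,"r",np.hypot(*d),"ang",np.degrees(np.arctan2(d[1],d[0])), "top" , np.nanmedian(q[v,u],0))
t,u,v=blob((S<60)&(V>90),(275,215,300,250),.045,x);print("shaft blob",t.mean(0),u.mean(),v.mean(),proj(x,[*o,.049]),proj(x,[*o,.041]))
E
```

```text
rim cloud 1145 [0.4418 0.145  0.0496]
enc (0.4418609142303467, 0.1455128788948059) 0.030704684555530548
rim px [212 263] [269 320]
hull circ (array([0.44178149, 0.14416445]), np.float64(0.0019371894632611035))
blue (0.4418927729129791, 0.14650921523571014) 0.020842788740992546
yel z [0.00102221 0.01971129 0.02092033]
yel dir -139.77945 mean [0.41556055 0.12031686] corners ((415.7156677246094, 120.72392272949219), (26.671621322631836, 13.66874885559082), 41.51422119140625)
ball [0.44212889 0.14441753] 202
base [ 0.45762996 -0.14855699] 0.00010837778619492196
shaft tip cloud 140 [ 0.45665124 -0.1492178   0.04611844]
white 97 [ 0.44921373 -0.19144785] r 0.043708794584387374 ang -101.10178172859311 top [ 0.44904146 -0.19145142  0.01083757]
yel 87 [ 0.41434112 -0.13983868] r 0.04415804111174622 ang 168.61303905637178 top [ 0.41418763 -0.14018021  0.01072462]
orange 121 [ 0.43834445 -0.18664278] r 0.042690262820925286 ang -116.85630358079389 top [ 0.43766164 -0.18445033  0.03720504]
shaft blob [ 0.45731149 -0.1474493 ] 286.26450116009283 237.27610208816705 [285.98313208 237.7522167 ] [285.91137666 234.82284126]
```

```bash
python3 -m handwheel '[[[1,0,0.01,-0.01,0,0,-8],[1,-0.002,0.02,-0.03,0,0,-16],[1,-0.004,0.03,-0.05,0,0,-25],[1,-0.006,0.04,-0.08,0,0,-34],[1,-0.008,0.05,-0.105,0,0,-42],[1,-0.0085,0.0545,-0.12,0,0,-48.5],[1,-0.0085,0.0545,-0.12,0,0,-48.5],[1,-0.0085,0.0545,-0.12,0,0,-48.5]]]'
cat > dish.py <<'E'
from m import *
import sys
def dish(x,c0,dz=0,B=None):
    H,S,V=hsv(x);q=cloud(x)
    m=(abs(q[...,2]-.05-dz)<.006)&(np.hypot(q[...,0]-c0[0],q[...,1]-c0[1])<.032)&(V>90)
    print("rim",m.sum(),np.nanmedian(q[m],0).round(4))
    bl=(H>100)&(H<125)&(S>110)&(V>50)&(np.hypot(q[...,0]-c0[0],q[...,1]-c0[1])<.04)&(q[...,2]>.02+dz)
    v,u=np.nonzero(bl)
    if len(u)>20:
        p=q[v,u];cc,r=cv2.minEnclosingCircle(p[:,:2].astype(np.float32));print("blue",len(u),np.round(cc,4),round(r,4),"px",u.min(),u.max(),v.min(),v.max())
    y=(H>18)&(H<34)&(S>110)&(V>60)&(abs(q[...,2]-.0195-dz)<.004)&(np.hypot(q[...,0]-c0[0],q[...,1]-c0[1])<.06)
    v,u=np.nonzero(y)
    if len(u)>20:
        p=q[v,u,:2];(cx,cy),wh,a=cv2.minAreaRect((p*1000).astype(np.float32));print("yel",len(u),p.mean(0).round(4),"ang from centre",np.degrees(np.arctan2(*(p.mean(0)-c0)[::-1])).round(2),"rect",np.round([cx,cy,*wh,a],1))
E
python3 - <<'E'
from dish import *
w=cam("wrist");save(w,"w4.png");s=manip.state();print(s["position"],s["joint_positions"].round(2))
dish(w,np.array([.4419,.1453]))
E
```

```text
clock: 3.28
position: [0.4425, 0.1444, 0.1115]
tcp_rot: [0.0, -0.355, 0.935, 0.0]
ft_force: [0.7, -0.2, -0.9]
opening: 0.997
[0.44250184 0.14454545 0.11167339] [ 0.67  0.25 -0.54 -0.   -0.78 -1.51]
rim 2350 [0.4415 0.1449 0.0495]
blue 2488 [0.4425 0.1463] 0.0216 px 253 319 196 254
yel 599 [0.4151 0.1219] ang from centre -138.8 rect [415.4 122.   24.6  10.   41.8]
```

View pics/w4.png

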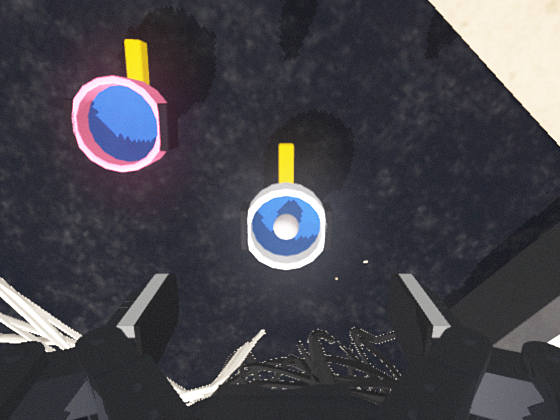

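The view shows the dish at (286,227) centred between the fingers, pointer straight ahead, jaw angle right. Descend and grip.

```bash
python3 -m handwheel '[[[1,-0.0005,0.0005,-0.02,0,0,0],[1,-0.0005,0.0005,-0.045,0,0,0],[1,-0.0005,0.0005,-0.07,0,0,0],[1,-0.0005,0.0005,-0.085,0,0,0],[1,-0.0005,0.0005,-0.0925,0,0,0],[1,-0.0005,0.0005,-0.0925,0,0,0],[0.8,-0.0005,0.0005,-0.0925,0,0,0],[0.75,-0.0005,0.0005,-0.0925,0,0,0],[0.7,-0.0005,0.0005,-0.0925,0,0,0],[0.67,-0.0005,0.0005,-0.0925,0,0,0],[0.64,-0.0005,0.0005,-0.0925,0,0,0],[0.6,-0.0005,0.0005,-0.0925,0,0,0],[0.5,-0.0005,0.0005,-0.0925,0,0,0],[0.5,-0.0005,0.0005,-0.0925,0,0,0],[0,-0.0005,0.0005,-0.0925,0,0,0],[0,-0.0005,0.0005,-0.0925,0,0,0],[0,-0.0005,0.0005,-0.0925,0,0,0]]]' 40
python3 - <<'E'
from dish import *
w=cam("wrist");save(w,"w5.png");s=manip.state();print(s["position"],s["opening"],s["ft_force"])
dish(w,np.array([.4419,.1453]))
E
```

```text
clock: 5.45
position: [0.4421, 0.1453, 0.0196]
tcp_rot: [0.001, -0.355, 0.935, 0.0]
ft_force: [-1.3, 1.6, 5.4]
opening: 0.65
[0.44216118 0.14528894 0.01961788] 0.653199413116607 [-2.47877378  0.94760775  4.72912964]
rim 8161 [0.4388 0.1466 0.0495]
blue 5571 [0.4433 0.1457] 0.0216 px 229 337 262 346
yel 1536 [0.4159 0.1215] ang from centre -137.54 rect [416.5 122.   26.7  10.2  41.1]
```

View pics/w5.png

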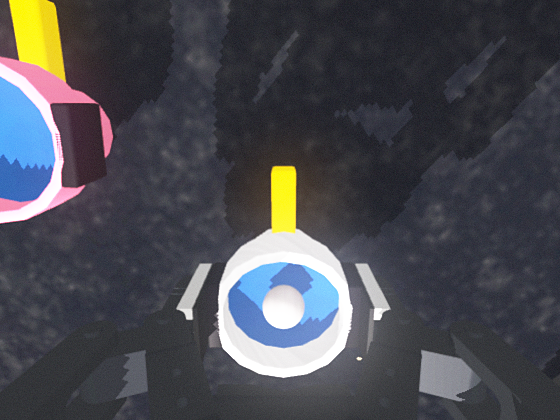

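The dish is gripped with the ball centred at (283,306). Lift gently, then carry smoothly to hover above the shaft.

```bash
python3 -m handwheel '[[[0,0,0,0.002,0,0,0],[0,0,0,0.006,0,0,0],[0,0,0,0.012,0,0,0],[0,0,0,0.02,0,0,0],[0,0,0,0.03,0,0,0],[0,0,0,0.04,0,0,0],[0,0,0,0.05,0,0,0],[0,0,0,0.06,0,0,0],[0,0,0,0.068,0,0,0],[0,0,0,0.074,0,0,0],[0,0,0,0.078,0,0,0],[0,0,0,0.08,0,0,0],[0,0,0,0.08,0,0,0]]]'
python3 - <<'E'
from dish import *
w=cam("wrist");save(w,"w6.png");s=manip.state();print(s["position"],s["opening"],s["ft_force"],s["tcp_rot"])
dish(w,s["position"][:2],.08)
E
python3 -m handwheel '[[[0,0.0002,-0.003,0,0,0,0.4],[0,0.0005,-0.009,0,0,0,1.1],[0,0.0009,-0.018,0,0,0,2.3],[0,0.0016,-0.03,0,0,0,3.8],[0,0.0023,-0.045,0,0,0,5.7],[0,0.0033,-0.063,0,0,0,8],[0,0.0043,-0.083,0,0,0,10.5],[0,0.0054,-0.104,0,0,0,13.2],[0,0.0065,-0.125,0,0,0,15.9],[0,0.0076,-0.146,0,0,0,18.5],[0,0.0087,-0.167,0,0,0,21.2],[0,0.0098,-0.188,0,0,0,23.9],[0,0.0109,-0.209,0,0,0,26.5],[0,0.012,-0.23,0,0,0,29.2],[0,0.0129,-0.248,0,0,0,31.5],[0,0.0137,-0.263,0,0,0,33.4],[0,0.0143,-0.275,0,0,0,34.9],[0,0.0148,-0.284,0,0,0,36],[0,0.0151,-0.29,0,0,0,36.8],[0,0.0153,-0.294,0,0,0,37.3]]]'
python3 - <<'E'
from dish import *
w=cam("wrist");a=cam("scene");c=cam("side");s=manip.state();print(s["position"],s["opening"],s["ft_force"],s["tcp_rot"])
pickle.dump((w,a,c),open("hov.pkl","wb"))
p=s["position"][:2]
ims=[]
for x in(w,a,c):
    u,v=proj(x,[*p,.07]);u,v=int(u),int(v);print(u,v)
    if x is w: ims.append(cv2.resize(x["image"],(400,300)))
    else: ims.append(cv2.resize(x["image"][v-40:v+35,u-25:u+25],(200,300),interpolation=2))
cv2.imwrite("pics/h1.png",np.hstack(ims)[:,:,::-1])
dish(w,p,.08)
E
```

```text
clock: 7.12
position: [0.4421, 0.1452, 0.0995]
tcp_rot: [0.001, -0.355, 0.935, 0.0]
ft_force: [0.3, 0.1, -1.8]
opening: 0.645
[0.44200568 0.14519268 0.09942098] 0.6477068978333032 [-0.37253006  0.52035785 -2.35682369] [ 5.52918719e-04 -3.54957809e-01  9.34882067e-01  4.12011077e-04]
rim 7489 [0.4398 0.1455 0.1293]
blue 5668 [0.4433 0.1457] 0.0218 px 228 338 262 346
yel 1535 [0.4159 0.1215] ang from centre -137.77 rect [416.5 122.   26.9  10.2  41.2]
clock: 9.68
position: [0.4571, -0.1492, 0.0993]
tcp_rot: [0.0, -0.635, 0.772, 0.001]
ft_force: [-0.8, -0.2, -2.2]
opening: 0.648
[ 0.45723801 -0.14887588  0.09936792] 0.649461365276688 [ 0.54775403 -0.0480193  -1.64475414] [ 3.37942380e-04 -6.35202031e-01  7.72345717e-01  5.99250263e-04]
283 252
353 189
325 167
rim 6828 [ 0.4569 -0.1504  0.129 ]
blue 5696 [ 0.4578 -0.1489] 0.0218 px 228 338 262 347
yel 1522 [ 0.4507 -0.1842] ang from centre -100.51 rect [ 450.9 -183.3   27.1    9.9   79.6]
```

View pics/h1.png

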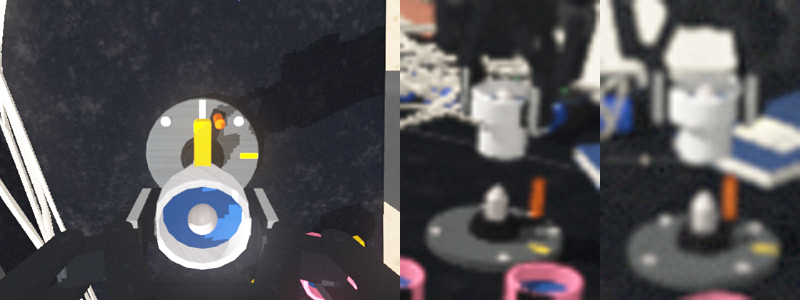

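Run:
```python
from dish import *
w,a,c=pickle.load(open("hov.pkl","rb"));p=np.array([.4572,-.149]);o=np.array([.4576,-.1486])
for n,x in(("scene",a),("side",c)):
    g=x["image"].astype(float).max(2)
    R=np.array(x["pose"])[:3,:3];right=R[:2,0]
    for nm,ax,zs,r in(("sleeve",p,np.arange(.084,.094,.002),.018),("shaft",o,np.arange(.028,.041,.002),.008)):
        off=[]
        for z in zs:
            u,v=proj(x,[*ax,z]);px=np.hypot(*(proj(x,[*(ax+.01*right),z])-[u,v]))/10
            vv=int(round(v));us=np.arange(int(u-r*1000*px-4),int(u+r*1000*px+6))
            row=g[vv,us];hi,lo=np.percentile(row,85),row.min();wt=np.clip((row-lo-.3*(hi-lo))/(hi-lo),0,.4)/.4
            off.append(((wt*us).sum()/wt.sum()-u)/px);wid=wt.sum()/px
        print(n,nm,np.round(off,1),"mean mm right",np.mean(off).round(2),"width",wid.round(1),"right dir",right.round(2))
H,S,V=hsv(w);q=cloud(w)
m=(q[...,2]>.006)&(q[...,2]<.0135)&(np.hypot(q[...,0]-o[0],q[...,1]-o[1])<.07)
cs,_=cv2.findContours(m.astype(np.uint8),0,1);h=np.vstack(cs)[:,0];h=h[(h[:,1]<proj(w,[*o,.01])[1]-8)]
hp=np.array([atz(w,u,v,.01)[:2] for u,v in h]);r=np.hypot(*(hp-o).T);hp=hp[r>.051];print("base wrist",circ(hp,.054),len(hp))
for nm,mm in(("white",(S<50)&(V>160)&(abs(q[...,2]-.0105)<.004)),("yel",(H>20)&(H<34)&(S>130)&(abs(q[...,2]-.0105)<.004))):
    mm=mm&(np.hypot(q[...,0]-o[0],q[...,1]-o[1])<.05)
    k,l,st,ce=cv2.connectedComponentsWithStats(mm.astype(np.uint8))
    for i in range(1,k):
        if st[i,4]>15:
            d=np.nanmean(q[l==i],0)[:2]-o;print(nm,st[i].tolist(),np.hypot(*d).round(4),np.degrees(np.arctan2(d[1],d[0])).round(1))
```

```text
scene sleeve [-2.9 -2.2 -2.4 -2.4 -2.6] mean mm right -2.49 width 38.3 right dir [-0.83 -0.56]
scene shaft [-3.7 -3.9 -4.3 -4.5 -2.5 -2.7 -2.8] mean mm right -3.48 width 17.2 right dir [-0.83 -0.56]
side sleeve [2.  1.9 3.9 5.9 5.8] mean mm right 3.89 width 51.5 right dir [-1.   -0.04]
side shaft [-2.4  2.8  5.   4.9  5.4  5.4  5.3] mean mm right 3.77 width 22.2 right dir [-1.   -0.04]
base wrist (array([ 0.45782978, -0.14765325]), np.float64(0.000345925560635427)) 212
white [210, 143, 96, 118, 4647] 0.0305 -45.5
white [314, 160, 37, 34, 653] 0.0417 -149.7
white [310, 195, 47, 65, 1339] 0.0369 157.4
yel [336, 214, 22, 8, 168] 0.0428 168.8
```

Offsets agree to about 1 mm; pointer angle about -101° over the white line (-101.2°). I'll nudge (+0.5, +1) mm and start the insertion.

```bash
python3 -m handwheel '[[[0,0.0003,0.0004,-0.003,0,0,0],[0,0.0006,0.0008,-0.008,0,0,0],[0,0.0006,0.0009,-0.014,0,0,0],[0,0.0006,0.0009,-0.02,0,0,0],[0,0.0006,0.0009,-0.025,0,0,0],[0,0.0006,0.0009,-0.029,0,0,0],[0,0.0006,0.0009,-0.033,0,0,0],[0,0.0006,0.0009,-0.036,0,0,0],[0,0.0006,0.0009,-0.039,0,0,0],[0,0.0006,0.0009,-0.042,0,0,0],[0,0.0006,0.0009,-0.042,0,0,0]]]'
python3 - <<'E'
from dish import *
s=manip.state();print(s["position"],s["ft_force"],s["wrist_torque"])
w=cam("wrist");dish(w,s["position"][:2],.038)
E
```

```text
clock: 11.2
position: [0.4577, -0.148, 0.0572]
tcp_rot: [0.0, -0.635, 0.772, 0.001]
ft_force: [-0.0, 0.3, -1.2]
opening: 0.65
[ 0.45767911 -0.14796752  0.05715212] [-0.03979796  0.3058525  -1.17775965] [-0.00868567  0.03732485 -0.03746873]
rim 7746 [ 0.4552 -0.1486  0.087 ]
blue 5594 [ 0.4585 -0.1467] 0.0217 px 229 337 262 347
yel 1500 [ 0.4512 -0.1828] ang from centre -100.56 rect [ 451.4 -182.1   26.8   10.2   78.3]
```

```bash
python3 -m handwheel '[[[0,0,0,-0.002,0,0,0],[0,0,0,-0.005,0,0,0],[0,0,0,-0.008,0,0,0],[0,0,0,-0.0105,0,0,0],[0,0,0,-0.012,0,0,0],[0,0,0,-0.013,0,0,0],[0,0,0,-0.0135,0,0,0],[0,0,0,-0.0135,0,0,0]]]'
python3 -m handwheel '[[[0,0,0,-0.0005,0,0,0],[0,0,0,-0.001,0,0,0],[0,0,0,-0.001,0,0,0]]]'
```

```text
clock: 12.25
position: [0.4578, -0.148, 0.0438]
tcp_rot: [0.0, -0.635, 0.772, 0.001]
ft_force: [0.2, 0.4, -1.0]
opening: 0.648
clock: 12.62
position: [0.4579, -0.148, 0.0436]
tcp_rot: [0.0, -0.635, 0.772, 0.0]
ft_force: [-1.6, 1.7, 4.9]
opening: 0.648
```

Contact at TCP z = 43.6 mm, exactly the predicted home height, so it is seated. Now the quarter turn clockwise, with a light downward push.

```bash
python3 -m handwheel '[[[0,0,0,-0.0004,0,0,-1],[0,0,0,-0.0004,0,0,-3],[0,0,0,-0.0004,0,0,-6],[0,0,0,-0.0004,0,0,-10],[0,0,0,-0.0004,0,0,-15],[0,0,0,-0.0004,0,0,-20.5],[0,0,0,-0.0004,0,0,-26.5],[0,0,0,-0.0004,0,0,-32.5],[0,0,0,-0.0004,0,0,-38.5],[0,0,0,-0.0004,0,0,-44.5],[0,0,0,-0.0004,0,0,-50.5],[0,0,0,-0.0004,0,0,-56.5],[0,0,0,-0.0004,0,0,-62.5],[0,0,0,-0.0004,0,0,-68.5],[0,0,0,-0.0004,0,0,-74],[0,0,0,-0.0004,0,0,-79],[0,0,0,-0.0004,0,0,-83.5],[0,0,0,-0.0004,0,0,-87],[0,0,0,-0.0004,0,0,-89.5],[0,0,0,-0.0004,0,0,-90.3]]]'
python3 -m handwheel '[[[0,0,0,0,0,0,0],[0,0,0,0,0,0,0]]]'
cat > fin.py <<'E'
from dish import *
w=cam("wrist");a=cam("scene");c=cam("side");s=manip.state();print(s["position"],s["opening"],s["ft_force"],s["wrist_torque"],s["tcp_rot"])
p=s["position"][:2];ims=[]
for x in(w,a,c):
    u,v=proj(x,[*p,.05]);u,v=int(u),int(v)
    if x is w: ims.append(cv2.resize(x["image"],(400,300)))
    else: ims.append(cv2.resize(x["image"][v-35:v+40,u-25:u+25],(200,300),interpolation=2))
cv2.imwrite("pics/%s.png"%sys.argv[1],np.hstack(ims)[:,:,::-1])
dish(w,p,.024)
H,S,V=hsv(w);q=cloud(w)
for nm,mm in(("yel line",(H>20)&(H<34)&(S>130)&(q[...,2]<.016)),("orange",(H>3)&(H<17)&(S>150))):
    mm=mm&(np.hypot(q[...,0]-.4577,q[...,1]+.148)<.06)
    if mm.sum():
        v,u=np.nonzero(mm);g=np.nanmean(q[mm],0);d=g[:2]-[.4577,-.148];print(nm,mm.sum(),u.mean(),v.mean(),g.round(4),np.hypot(*d),np.degrees(np.arctan2(d[1],d[0]))%360)
E
python3 fin.py f1
```

```text
clock: 15.12
position: [0.4581, -0.1484, 0.0436]
tcp_rot: [0.001, 0.1, 0.995, -0.0]
ft_force: [-2.2, -1.5, 6.2]
opening: 0.649
clock: 15.38
position: [0.458, -0.1485, 0.0436]
tcp_rot: [0.001, 0.1, 0.995, -0.0]
ft_force: [-2.0, -1.3, 3.2]
opening: 0.653
[ 0.45802014 -0.14845928  0.04359779] 0.6484303631164579 [-0.81502753 -1.86196174  4.00435232] [-0.40667792  0.36454909  0.07501539] [ 6.28275646e-04  9.95898499e-02  9.95028326e-01 -3.10848953e-04]
rim 8528 [ 0.4567 -0.1492  0.0735]
blue 4747 [ 0.4596 -0.1488] 0.0217 px 230 338 262 346
yel 1526 [ 0.4236 -0.1415] ang from centre 168.56 rect [ 424.4 -141.7   10.2   27.    78.1]
yel line 236 281.8771186440678 161.61864406779662 [ 0.4132 -0.1401  0.0106] 0.045178001046235726 169.92075087729748
orange 302 303.2549668874172 181.44701986754967 [ 0.4191 -0.1319  0.0361] 0.041816039132228436 157.37129752999746
```

View pics/f1.png

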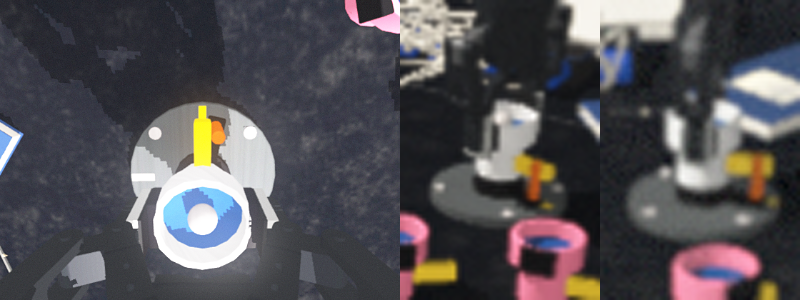

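The final view shows the pointer in line with the yellow line (wrist crop column 203), the peg pushed round, and the ball in the middle at (202,220). The dish is at its home height. Handing in.

```bash
python3 -c "
from bench import manip
print(manip.sign_off())"
```

```text
the job is handed in; nothing more can be done
None
```

I gripped the silver dish by its black pads and slid its sleeve down the shaft onto the shoulder. I then turned it 90.3° clockwise against the spring and handed the job in at about 15.5 s, still holding the dish at 40 N.

**Last checks**
- **Seating:** contact came at TCP z = 43.6 mm, exactly the predicted home height, and the height was unchanged after the turn.
- **Pointer:** it measured about 168.1–168.6°. The yellow line read 168.7° from the first view of the post and 169.9° from the last one, so they agree to within about 2°.
- **Peg:** it stood at 157.4°, which would put the pointer at about 170.4° by the stated 13° contact angle. That is about 2° off the direct reading, which I put down to measurement error.
- **Ball:** it was in the middle of the dish in the last picture.
- **Forces:** every reading taken stayed below about 7 N.
- **Other things on the bench:** I never commanded a move at them. The last picture shows only two of the pink dishes near the post, so I did not check the weights, beaker or vial afterwards.

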